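# Load two fixture plates into the spring-fed stacker

## Task

Load both flat resin plates, the two without pins, into the spring-fed plate stacker: set each one level between the corner guides and push it down against the spring follower until both catches snap out over it and hold it. Leave the two plates with pins and the two capped vials where they stand.

Things in the scene. Friction and masses are not known exactly. Their poses are not given: they have to be found in the camera images.
- feeder: Plate stacker, fixed to the bench: aluminium foot 116 (its x) x 86 mm (its y), four upright L-shaped corner guides, open at the top. Origin: centre of its underside on the bench top; z up. The clear space between the guides is 55 x 55 mm round the z axis. On the two y sides a 37 mm wide gap between the guides is free above 10 mm: fingers holding a plate by its sides can come down there.
- feeder_mouth (a point): Centre of the stacker's mouth, 82 mm above the bench: here the straight guides end and their tops flare outward, up to 92 mm. Axes as feeder. On the two x sides, between the guides, stand grey catch housings (26 mm wide, out to 43 mm from the axis, 79 mm high), each with one spring catch whose pull-knob sticks out to 56 mm; no room for fingers there.
- feeder_lip (a point): On the stacker's axis at the height of the catches' flat undersides, 60 mm above the bench: a loaded plate's top is held here. Each catch nose reaches 6 mm inward, 14 mm wide, sloped on top (63 to 73 mm high). A plate laid in rests on the slopes, underside 65 to 70 mm up; pushed down it drives the catches back, and they snap out over it once its top is below 60 mm.
- follower (a joint): Spring follower, a 46 x 46 mm steel plate inside the stacker, that slides down. 0: empty, its top is 59 mm above the bench; grows as it is pressed down, 0.030 m at its stop. One loaded plate brings it to 0.0095, two to 0.020. Spring force 3.6 N at 0, 180 N/m. The whole push takes about 4 to 12 N.
- catch_front (a joint): Spring catch on the stacker's -x side: 0 fully out, 0.006 level with the guides (a plate is beside it), at most 0.009 m. Spring about 0.75 N at 0, 150 N/m.
- catch_back (a joint): Spring catch on the stacker's +x side, same as catch_front.
- plate_1_center (a point): Centre (half-way up) of one flat pale resin plate without pins, 50 mm (its x) x 52 mm (its y) x 10.5 mm thick, four dark screw holes near its corners, about 50 g; lies flat on the bench, its z up. Its x and y axes are parallel to its sides. It fits the stacker with either pair of sides toward the catches.
- plate_2_center (a point): Centre of the other flat plate without pins, the same as plate_1. Either plate may go in first.
- pins_1: Bystander: resin plate 56 x 64 x 10 mm with four thin upright steel pins, 54 mm high in all. Too large for the stacker. Origin: centre of its underside.
- pins_2: Bystander: resin plate 52 x 60 x 10 mm with four thin upright steel pins, 50 mm high in all. Origin: centre of its underside.
- vial_1: Bystander: small white vial with a blue cap, 27 mm in diameter, 56 mm high, upright. Origin: centre of its underside.
- vial_2: Bystander: the same kind of vial beside it.
Things that resemble listed ones, but are neither listed nor needed, are in the scene too. Leave any brown look-alike of the part that bears plate_2_center alone.

How it is judged:
By the outcome, as a careful person would: the job done as asked, in the order asked, and still so for the second after the job is handed in, with the robot touching nothing.
It also fails if it takes over 72 s, if anything falls off the work surface, if the arm or the gripper's body presses on something with over 40 N, if the wrist force passes 120 N, or if a joint passes its speed limit or range.

## Robot

A 7-joint arm with a two-finger parallel gripper is mounted at the origin on a cart in front of the work surface, level with it; the furniture and walls round the work are solid. World frame = base frame: x ahead of the robot, y to its left, z up, the work surface at z = 0. Lengths are in m, angles in rad, forces in N, time in s.
With the tool pointing down it reaches from about 0.425 to 0.925 m from the base axis. Payload 6.8 kg.
Tool frame: the origin (TCP) lies midway between the tips of the shut fingers; the grasp point (between the pads) lies 19 mm behind it; z points along the fingers, y is the direction in which the jaws open and shut (so a half turn about z gives the same grasp; the last joint's range is limited). The gripper opens to 85 mm and grips with 20 to 120 N. Pads are 22 mm wide; open, the fingers measure 114 mm over their backs; the gripper's body (76 mm by 85 mm) begins 54 mm behind the grasp point. The pads swing forward as they close: fully open they stand 13 mm farther back than shut.
Start: joints at [-1.426, 0.477, 0.022, 1.555, -0.011, 1.109, -0.083], TCP at [0.169, 0.654, 0.231] pointing down, gripper open.
Joint ranges: [-2.96, 2.96], [-0.34, 2.1], [-1.41, 1.46], [0.24, 2.44], [-1.37, 4.51], [0.17, 1.92], [-2.96, 2.96]. Speed limits (rad/s): [2.39, 2.39, 3.14, 3.14, 3.14, 3.14, 3.14].

## Interface

Orientations are given as a unit quaternion [x, y, z, w].
In Python, from plant import arm gives the robot as it stands. The module is installed in compiled form; this text tells all that it offers.
- The arm moves only by the tool play_rows, never from a script. Its argument "rows" is one flat list of numbers, 5 for each row, row after row: the shift along the tool's x, y, z normalised to -1 to 1, where 1 is 500 mm, then the turn about the tool's z normalised to -1 to 1, where 1 is 30 degrees, then the opening in per cent of the stroke, from 0 (shut) to 100 (fully open). In form: [dx, dy, dz, roll, jaw, dx, dy, dz, roll, jaw, ...]. A call has 1 to 12 rows; each row is the pose to reach, as a shift and turn from the pose commanded when the call began, along the tool's axes at that moment; what a row does not reach only later rows make up. A row lasts 1/12 s, in which the tool goes at most 41.7 mm and 7.16 degrees, less where a joint would pass 70% of its speed; a pose out of reach is approached as far as the arm can. A call with a number of a shift or a turn outside -1 to 1 is refused whole. A call with a gripper value outside its range is refused whole. The fingers move at their own pace and stop on an object; "grip_force" is the grip in N (left out, the last holds). Time passes only in rows, so rows that repeat a pose let the fingers close. It gives the time, the measured TCP pose, the force and the opening at its end, in the units of the state.
- arm.sense(): the state, without advancing time (a new reading comes with each control period).
- arm.capture(name): name is "scene" or "top"; returns the picture (420x560x3 uint8, red, green, blue); there is no depth.
- arm.calibration(name): a dict with "K" (3x3 intrinsics, pixels), "dist_coeffs" ([k1, k2, p1, p2, k3] as OpenCV has them; the pictures are not rectified), "R" (3x3) and "t" (3): a world point X has camera coordinates R X + t. Camera axes: x right, y down, z forward; pixel columns grow to the right and rows downward; lengths in m; the calibration is good to about 2 mm. A picture is of the moment at which its call begins. calibration takes no time and is no camera call.
- arm.job_done(): hands the job in, once; it reports no verdict.
The state is a dict: "clock": time; "q": joint angles; "qvel": joint speeds; "effort": joint torques, N m; "position": TCP position; "orientation": TCP orientation; "contact_force": force on the tool from outside, world axes, zero at the start; "moment": the same for the moment, N m; "opening": finger opening in m.
Only numpy, scipy, OpenCV 4.12 (cv2) and the standard library are available. Lean on these libraries where they do the work, as an engineer would, in place of code of your own. Each camera call takes 0.05 s, during which the arm holds its last target.

## Working session

There is one attempt and no reset: what is moved stays moved. The work goes in short steps, Python scripts to look and compute and a tool call to move; the robot and the scene stay as the last step left them, time stands still between calls to the robot, and variables do not carry over. Pictures are saved under pics/ and viewed, and the job is handed in when it is done.

Besides the shell and the picture viewer there is one more tool, called after "Call:" by a JSON object that holds its "name" and its "arguments", one argument or row to a line. play_rows: Moves the arm, as the interface text tells. Its arguments: {"type":"object","properties":{"rows":{"type":"array","items":{"type":"number"}},"grip_force":{"type":"number"}},"required":["rows"]}

```bash
mkdir -p pics; ls; cat > h.py <<'E'
import numpy as np,cv2
from plant import arm
from scipy.spatial.transform import Rotation as Ro
def cal(n):
    c=arm.calibration(n); return np.array(c['K'],float),np.array(c['dist_coeffs'],float),np.array(c['R'],float),np.array(c['t'],float)
def ray(n,px):
    K,d,R,t=cal(n); u=cv2.undistortPoints(np.array(px,float).reshape(-1,1,2),K,d).reshape(-1,2)
    D=np.c_[u,np.ones(len(u))]@R; return -R.T@t,D
def onz(n,px,z):
    o,D=ray(n,px); return o+D*((z-o[2])/D[:,2])[:,None]
def proj(n,X):
    K,d,R,t=cal(n); return cv2.projectPoints(np.array(X,float).reshape(-1,1,3),cv2.Rodrigues(R)[0],t,K,d)[0].reshape(-1,2)
def tri(p1,p2,n1='scene',n2='top'):
    o1,D1=ray(n1,p1);o2,D2=ray(n2,p2);out=[]
    for a,b in zip(D1,D2):
        s=np.linalg.lstsq(np.c_[a,-b],o2-o1,rcond=None)[0]; A=o1+a*s[0];B=o2+b*s[1]; out.append(np.r_[(A+B)/2,np.linalg.norm(A-B)])
    return np.array(out)
def save(n,f):
    im=arm.capture(n); cv2.imwrite('pics/'+f,cv2.cvtColor(im,cv2.COLOR_RGB2BGR)); return im
np.set_printoptions(precision=4,suppress=True)
E
python3 - <<'E'
from h import *
print(arm.sense())
for n in('scene','top'):
    save(n,n+'0.png'); print(n,*cal(n)); 
    K,d,R,t=cal(n); print(-R.T@t)
E
```

```text
pics
{'clock': 0.0, 'q': array([-1.4261,  0.4778,  0.0223,  1.5565, -0.0115,  1.1093, -0.0831]), 'qvel': array([ 0.0016, -0.0015,  0.0011, -0.0017,  0.0009, -0.0003,  0.0007]), 'effort': array([ -0.0007, -59.6446,   1.6078, -28.1193,   0.0125,   0.0094,
         0.    ]), 'position': array([0.1687, 0.653 , 0.2303]), 'orientation': array([ 0.1261,  0.992 , -0.0009, -0.0001]), 'contact_force': array([0.2075, 0.1484, 0.6266]), 'moment': array([ 0.0035,  0.027 , -0.0281]), 'opening': 0.08536173020880045}
scene [[427.7407   0.     283.2526]
 [  0.     427.7407 210.1942]
 [  0.       0.       1.    ]] [-0.0904  0.      0.      0.      0.    ] [[-0.5388 -0.8422 -0.0195]
 [-0.4673  0.318  -0.825 ]
 [ 0.701  -0.4354 -0.5649]] [0.4953 0.2743 0.5573]
[0.0044 0.5725 0.5507]
top [[418.2531   0.     279.8768]
 [  0.     418.2531 210.1288]
 [  0.       0.       1.    ]] [-0.0922  0.      0.      0.      0.    ] [[ 0.0071 -1.      0.0042]
 [-0.9786 -0.0078 -0.2057]
 [ 0.2058 -0.0026 -0.9786]] [0.1965 0.6126 0.8102]
[0.4314 0.2033 0.9181]
```

View pics/scene0.png

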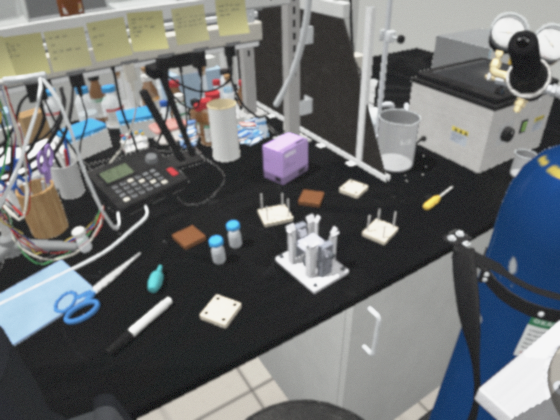

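View pics/top0.png

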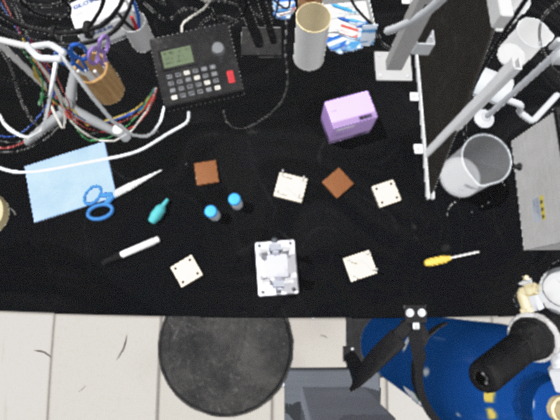

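The candidates, by top-view pixel:
- Pale plates: (186,270), (386,193), (291,187) and (360,265).
- Brown look-alikes: (206,172) and (338,182).

The pins appear to be at (291,187) and (360,265). I'll check that in close crops.

```bash
python3 - <<'E'
import cv2,numpy as np
t=cv2.imread('pics/top0.png');s=cv2.imread('pics/scene0.png')
def c(im,x,y,r=24): return cv2.resize(im[y-r:y+r,x-r:x+r],(260,260),interpolation=cv2.INTER_CUBIC)
cv2.imwrite('pics/crops.png',np.vstack([np.hstack([c(t,186,270),c(t,386,193),c(t,276,266,34)]),np.hstack([c(s,221,311),c(s,353,188),c(s,312,255,40)])]))
E
```

```text
(no output)
```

View pics/crops.png

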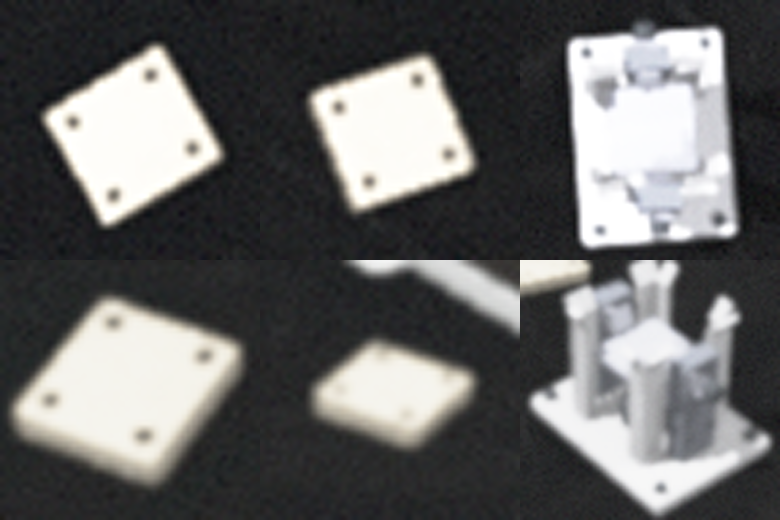

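Both chosen plates are flat, have four holes and no pins. Next I'll measure the plates by silhouette fit in both views and look closer at the feeder.

```bash
cat > fit.py <<'E'
from h import *
from scipy.optimize import least_squares
def mask(im,c,r):
    g=cv2.cvtColor(im,cv2.COLOR_BGR2GRAY).astype(float); x0,y0=c[0]-r,c[1]-r
    return g[y0:y0+2*r,x0:x0+2*r],x0,y0
def hullpts(im,c,r=22,k=8):
    g,x0,y0=mask(im,c,r); G=cv2.resize(g,None,fx=k,fy=k,interpolation=cv2.INTER_CUBIC)
    m=(G>105).astype(np.uint8); n,l,st,ce=cv2.connectedComponentsWithStats(m)
    i=l[r*k,r*k]; cs=max(cv2.findContours((l==i).astype(np.uint8),0,1)[0],key=cv2.contourArea)
    p=cs.reshape(-1,2); return (p+.5)/k-.5+[x0,y0]
def box(p,L=(.05,.052,.0105)):
    x,y,z,a=p; c,s=np.cos(a),np.sin(a); o=[]
    for i in(-1,1):
        for j in(-1,1):
            for k in(-1,1):
                u,v=i*L[0]/2,j*L[1]/2; o.append([x+c*u-s*v,y+s*u+c*v,z+k*L[2]/2])
    return np.array(o)
def res(p,obs,L=(.05,.052,.0105)):
    r=[]
    for n,q in obs:
        h=cv2.convexHull(proj(n,box(p,L)).astype(np.float32))
        r+= [cv2.pointPolygonTest(h,(float(a),float(b)),True) for a,b in q[::3]]
    return np.array(r)
if __name__=='__main__':
    t=cv2.imread('pics/top0.png');s=cv2.imread('pics/scene0.png')
    for ct,cs in (((186,270),(221,311)),((386,193),(353,188))):
        qt,qs=hullpts(t,ct),hullpts(s,cs)
        x0=onz('top',[qt.mean(0)],.0105)[0]
        print('tri',tri([qs.mean(0)],[qt.mean(0)]))
        for ob in ([('top',qt),('scene',qs)],[('top',qt)],[('scene',qs)]):
          best=None
          for a in np.arange(0,1.6,.2):
            f=(lambda p:res(p,ob)) if len(ob)==2 else (lambda p:res([p[0],p[1],.00525,p[3]],ob))
            o=least_squares(f,[x0[0],x0[1],.005,a],x_scale=[.01,.01,.01,.1],diff_step=1e-4)
            if best is None or o.cost<best.cost:best=o
          print(best.x,np.degrees(best.x[3]),np.sqrt(np.mean(best.fun**2)), 'swap90 cost alt')
E
python3 fit.py
python3 - <<'E'
import cv2,numpy as np
t=cv2.imread('pics/top0.png');s=cv2.imread('pics/scene0.png')
cv2.imwrite('pics/ft.png',cv2.resize(t[230:305,235:315],(800,750)[:2],interpolation=cv2.INTER_CUBIC)[:600] if 0 else cv2.resize(t[235:302,245:308],(564,600),interpolation=cv2.INTER_CUBIC))
cv2.imwrite('pics/fs.png',cv2.resize(s[208:293,270:354],(593,600),interpolation=cv2.INTER_CUBIC))
E
```

```text
tri [[0.4869 0.4036 0.0066 0.0005]]
[0.4869 0.4033 0.0075 0.5579] 31.965062039886597 0.5083278537432436 swap90 cost alt
[0.4873 0.404  0.005  6.8421] 392.0217356051297 0.5769789915894092 swap90 cost alt
[ 0.4887  0.4025 -0.0154  0.5559] 31.850959367782504 0.5118970083867289 swap90 cost alt
tri [[ 0.6644 -0.0385  0.0063  0.0001]]
[ 0.6644 -0.0383  0.0069  0.3339] 19.132545426432618 0.558951923355373 swap90 cost altTraceback (most recent call last):
  File "fit.py", line 34, in <module>
    o=least_squares(f,[x0[0],x0[1],.005,a],x_scale=[.01,.01,.01,.1],diff_step=1e-4)
    return func(*args, **kwargs)
    result = trf(vector_fun.fun, vector_fun.jac, x0, f0, J0, lb, ub, ftol, xtol,
                 gtol, max_nfev, x_scale, loss_function, tr_solver,
                 tr_options.copy(), verbose, callback=callback_wrapped)
    return trf_no_bounds(
        fun, jac, x0, f0, J0, ftol, xtol, gtol, max_nfev, x_scale,
        loss_function, tr_solver, tr_options, verbose, callback=callback)
    J = jac(x)
    self._update_jac()
    ~~~~~~~~~~~~~~~~^^
    self.J = self.jac_wrapped(xp_copy(self.x
[... 980 characters left out ...]

    f=(lambda p:res(p,ob)) if len(ob)==2 else (lambda p:res([p[0],p[1],.00525,p[3]],ob))
                                                        ~~~^^^^^^^^^^^^^^^^^^^^^^^^^^^^
  File "fit.py", line 21, in res
    h=cv2.convexHull(proj(n,box(p,L)).astype(np.float32))
                     ~~~~^^^^^^^^^^^^
  File "h.py", line 12, in proj
    K,d,R,t=cal(n); return cv2.projectPoints(np.array(X,float).reshape(-1,1,3),cv2.Rodrigues(R)[0],t,K,d)[0].reshape(-1,2)
            ~~~^^^
  File "h.py", line 5, in cal
    c=arm.calibration(n); return np.array(c['K'],float),np.array(c['dist_coeffs'],float),np.array(c['R'],float),np.array(c['t'],float)
ValueError: time passes only in moves, steps and waits
```

View pics/ft.png

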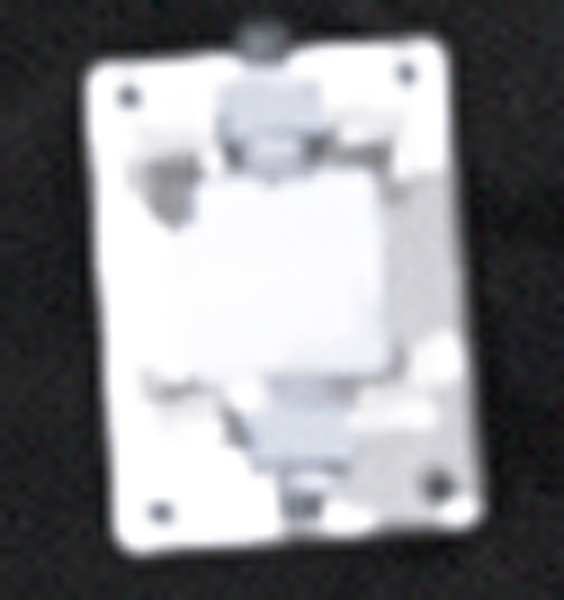

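View pics/fs.png

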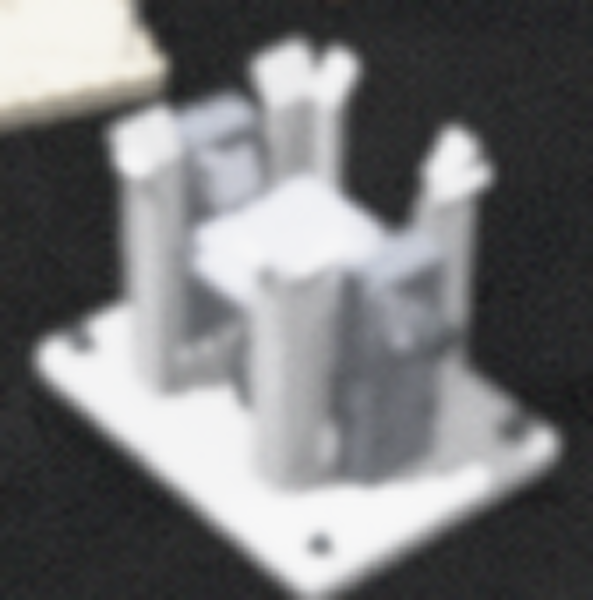

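```bash
python3 - <<'E'
s=open('h.py').read()
s=s.replace("def cal(n):\n    c=arm","_C={}\ndef cal(n):\n    if n in _C: return _C[n]\n    _C[n]=_cal(n); return _C[n]\ndef _cal(n):\n    c=arm")
open('h.py','w').write(s)
E
sed -i "s/if __name__=='__main__':/if __name__=='__main__':\n    print(arm.sense()['clock'])/" fit.py
python3 fit.py
python3 - <<'E'
from h import *
T=lambda p:np.array(p)/8.955+[245-.44,235-.44]
S=lambda p:np.array(p)/7.06+[270-.43,208-.43]
th=T([(128,96),(406,72),(437,486),(162,513)])
sh=S([(82,340),(318,543),(515,425)])
tr=tri(sh,th[[0,3,2]]); print('holes tri\n',tr)
for z in(0,.008,.01): 
    h=onz('top',th,z); print(z,h.mean(0)); 
    print('yaw',[np.degrees(np.arctan2(*(h[a]-h[b])[1::-1])) for a,b in((0,3),(1,2))],[np.degrees(np.arctan2(*(h[a]-h[b])[1::-1]))-90 for a,b in((0,1),(3,2))],[np.linalg.norm(h[a]-h[b]) for a,b in ((0,3),(1,2),(0,1),(3,2))])
# follower centre, top view corners approx
f=onz('top',T([(190,180),(380,170),(388,372),(205,385)]),.059); print('foll',f,f.mean(0))
E
```

```text
0.1
tri [[0.4869 0.4036 0.0066 0.0005]]
[0.4869 0.4033 0.0075 0.5579] 31.965062039886597 0.5083278537432436 swap90 cost alt
[0.4873 0.404  0.005  6.8421] 392.0217356051297 0.5769789915894092 swap90 cost alt
[ 0.4887  0.4025 -0.0154  0.5559] 31.850959367782504 0.5118970083867289 swap90 cost alt
tri [[ 0.6644 -0.0385  0.0063  0.0001]]
[ 0.6644 -0.0383  0.0069  0.3339] 19.132545426432618 0.558951923355373 swap90 cost alt
[ 0.6649 -0.0389 -0.0053  0.3348] 19.18353285680352 0.5549555065197291 swap90 cost alt
[ 0.6662 -0.0399  0.0037  3.4708] 198.86351542200526 0.6072285275882598 swap90 cost alt
holes tri
 [[0.5429 0.2457 0.0135 0.0009]
 [0.4438 0.2369 0.0122 0.0012]
 [0.4497 0.1704 0.0142 0.0015]]
0 [0.4975 0.2081 0.    ]
yaw [np.float64(5.552425860258399), np.float64(4.408408114607655)] [np.float64(5.409964016037989), np.float64(5.96305001873192)] [np.float64(0.1017050969629092), np.float64(0.1010759179535387), np.float64(0.06876318906245972), np.float64(0.06674665436465797)]
0.008 [0.497 0.208 0.008]
yaw [np.float64(5.552425860258392), np.float64(4.40840811460766)] [np.float64(5.409964016038032), np.float64(5.963050018731934)] [np.float64(0.10081886406816887), np.float64(0.10019516756804754), np.float64(0.06816400375204579), np.float64(0.06616504063557031)]
0.01 [0.4968 0.208  0.01  ]
yaw [np.float64(5.55242586025839), np.float64(4.408408114607653)] [np.float64(5.4099640160378755), np.float64(5.9630500187318916)] [np.float64(0.10059730584448386), np.float64(0.09997497997167469), np.float64(0.06801420742444231), np.float64(0.06601963720329837)]
foll [[0.5182 0.2294 0.059 ]
 [0.5209 0.1858 0.059 ]
 [0.4748 0.1838 0.059 ]
 [0.4716 0.2253 0.059 ]] [0.4964 0.2061 0.059 ]
```

```bash
cat > foot.py <<'E'
from fit import *
t=cv2.imread('pics/top0.png');s=cv2.imread('pics/scene0.png')
T=lambda p:np.array(p)/8.955+[245-.44,235-.44]
S=lambda p:np.array(p)/7.06+[270-.43,208-.43]
from scipy.ndimage import map_coordinates
def edge(im,a,b,n=25,w=4,th=None):
    g=cv2.cvtColor(im,cv2.COLOR_BGR2GRAY).astype(float); a,b=np.array(a),np.array(b); d=(b-a)/np.linalg.norm(b-a); N=np.array([-d[1],d[0]]); out=[]
    u=np.linspace(-w,w,81)
    for k in np.linspace(0,1,n):
        P=a+(b-a)*k+u[:,None]*N; v=map_coordinates(g,[P[:,1],P[:,0]],order=1)
        gr=np.abs(np.gradient(cv2.GaussianBlur(v[None],(0,0),5)[0])); i=gr.argmax(); 
        lo,hi=min(v),max(v)
        if hi-lo>60: out.append(P[i])
    return np.array(out)
et=np.vstack([edge(t,T(a),T(b)) for a,b in (((90,120),(117,500)),((150,545),(270,535)),((455,90),(478,480)),((320,50),(420,42)),((120,63),(220,57)))])
es=np.vstack([edge(s,S(a),S(b)) for a,b in (((55,375),(280,580)),((345,590),(545,470)))])
L0=(.116,.086)
def r(p,ob):
    return res([p[0],p[1],p[4]/2+p[2],p[3]],[(n,np.repeat(q,3,0)) for n,q in ob],(L0[0],L0[1],p[4]))
for ob in ([('top',et),('scene',es)],[('top',et)]):
  for h in (.006,.008,.010):
    o=least_squares(lambda p:r([*p[:3] if len(ob)==2 else (p[0],p[1],0),p[3],h],ob),[.497,.208,0,.09],x_scale=[.01,.01,.01,.1],diff_step=1e-4,loss='soft_l1')
    print(len(ob),h,o.x,np.degrees(o.x[3]),o.cost/len(et))
E
python3 foot.py
```

```text
File "foot.py", line 22
    o=least_squares(lambda p:r([*p[:3] if len(ob)==2 else (p[0],p[1],0),p[3],h],ob),[.497,.208,0,.09],x_scale=[.01,.01,.01,.1],diff_step=1e-4,loss='soft_l1')
                                       ^^
SyntaxError: invalid syntax
```

```bash
python3 - <<'E'
from h import *
q=Ro.from_quat(arm.sense()['orientation']).as_matrix(); print(q)
p=arm.sense()['position']
print('jaw yaw',np.degrees(np.arctan2(q[1,1],q[0,1])))
for X in ([.487,.4035,.10],):
    print((q.T@(np.array(X)-p))/.5)
E
```

```text
[[-0.9682  0.2501 -0.0003]
 [ 0.2501  0.9682 -0.0017]
 [-0.0001 -0.0017 -1.    ]]
jaw yaw 75.51510791303366
[-0.7411 -0.3235  0.2614]
```

```bash
sed -i 's/r(\[\*p\[:3\] if len(ob)==2 else (p\[0\],p\[1\],0),p\[3\],h\],ob)/r([p[0],p[1],p[2]*(len(ob)-1),p[3],h],ob)/' foot.py; python3 foot.py
```

```text
2 0.006 [0.4965 0.2086 0.0035 0.0923] 5.287748091961241 0.11239164532037063
2 0.008 [0.4964 0.2086 0.0035 0.0909] 5.210457702156799 0.09082272303769784
2 0.01 [0.4972 0.2079 0.     0.0947] 5.42836151033429 0.20495251255683156
1 0.006 [0.4971 0.2086 0.     0.1004] 5.7522236541276435 0.1265927123973304
1 0.008 [ 0.4969  0.2086 -0.5389  0.0989] 5.669019553515957 0.10579266953192541
1 0.01 [ 0.4967  0.2086 -0.5388  0.0972] 5.571382831400972 0.08663173471349479
```

Call:
{"name": "play_rows", "arguments": {
  "rows": [-0.741,-0.3235,0.16,-1,80,-0.741,-0.3235,0.16,-1,80,-0.741,-0.3235,0.16,-1,80,-0.741,-0.3235,0.16,-1,80,-0.741,-0.3235,0.16,-1,80,-0.741,-0.3235,0.16,-1,80,-0.741,-0.3235,0.16,-1,80,-0.741,-0.3235,0.16,-1,80,-0.741,-0.3235,0.16,-1,80,-0.741,-0.3235,0.16,-1,80,-0.741,-0.3235,0.16,-1,80,-0.741,-0.3235,0.16,-1,80]
}}

```text
clock: 1.1
position: [0.4891, 0.4011, 0.1503]
orientation: [-0.132, 0.991, -0.001, -0.0]
contact_force: [-0.4, 1.1, -0.2]
opening: 0.0682
```

```bash
cat >> h.py <<'E'
def cmd(X,yaw,P=None,Q=None):
    s=arm.sense(); p=s['position']; M=Ro.from_quat(s['orientation']).as_matrix()
    y=np.degrees(np.arctan2(M[1,1],M[0,1])); d=(yaw-y+90)%180-90
    print('clock',s['clock'],'pos',p,'jawyaw',y,'F',s['contact_force'],'M',s['moment'],'open',s['opening'],'tilt',M[:,2])
    print('shift',M.T@(np.array(X)-p)/.5,'roll',-d/30)
E
python3 -c "
from h import *
cmd([.4871,.4035,.05],122)"
```

```text
clock 1.1 pos [0.4891 0.4011 0.1503] jawyaw 105.18660031653289 F [-0.4132  1.1486 -0.1633] M [ 0.0326 -0.0229 -0.0184] open 0.06818287849698931 tilt [-0.0005 -0.0023 -1.    ]
shift [0.0024 0.0062 0.2005] roll -0.5604466561155703
```

Call:
{"name": "play_rows", "arguments": {
  "rows": [0,0,0.2,-0.555,80,0,0,0.2,-0.555,80,0,0,0.2,-0.555,80,0,0,0.2,-0.555,80,0,0,0.2,-0.555,80]
}}

```text
clock: 1.52
position: [0.4855, 0.4053, 0.0509]
orientation: [-0.277, 0.961, 0.0, -0.001]
contact_force: [-0.1, -0.5, 0.1]
opening: 0.0682
```

```bash
python3 -c "
from h import *
cmd([.4871,.4035,.03],122)
a=save('scene','s1.png');b=save('top','t1.png')
c=lambda im,x,y,r:cv2.resize(im[y-r:y+r,x-r:x+r,::-1],(400,400),interpolation=cv2.INTER_CUBIC)
cv2.imwrite('pics/c1.png',np.hstack([c(b,186,270,40),c(a,221,300,45)]))
cmd([.4871,.4035,.03],122)
"
```

```text
clock 1.5167 pos [0.4855 0.4053 0.0509] jawyaw 122.17794437117256 F [-0.0677 -0.5309  0.0885] M [ 0.0261 -0.0149 -0.008 ] open 0.0682453434246305 tilt [-0.002  -0.0004 -1.    ]
shift [-0.0008 -0.0047  0.0417] roll 0.005931479039085256
clock 1.6167 pos [0.4875 0.4061 0.0532] jawyaw 122.14308115006756 F [ 0.4109 -0.8083  1.8699] M [-0.0061 -0.0701 -0.0235] open 0.06830892889670713 tilt [ 0.0019  0.0024 -1.    ]
shift [ 0.0035 -0.0041  0.0463] roll 0.004769371668918628
```

View pics/c1.png

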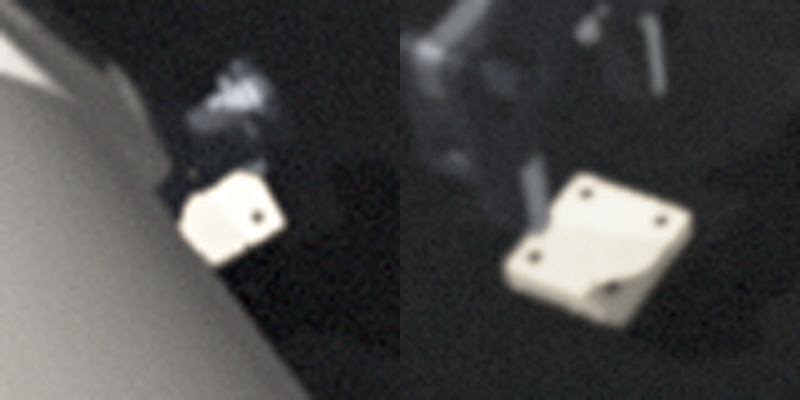

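```bash
python3 -c "
from h import *
u=np.array([np.cos(np.radians(122)),np.sin(np.radians(122)),0])
for c in ([.487,.4035],[.4855,.4053]):
  for s in(1,-1):
    for z in(.050,.057): print(s,z,proj('scene',np.r_[c,z]+s*.034*u), 'top', proj('top',np.r_[c,z]+s*.034*u))
"
```

```text
1 0.05 [[205.5934 306.1743]] top [[167.4999 277.8507]]
1 0.057 [[205.0253 303.0855]] top [[166.6193 277.6877]]
-1 0.05 [[228.006  278.9809]] top [[195.9073 260.7742]]
-1 0.057 [[227.6096 275.9363]] top [[195.2542 260.4777]]
1 0.05 [[204.9423 307.2323]] top [[166.6015 278.5677]]
1 0.057 [[204.3684 304.1422]] top [[165.7136 278.4103]]
-1 0.05 [[227.4502 279.9055]] top [[195.015  261.4867]]
-1 0.057 [[227.0494 276.8589]] top [[194.3547 261.1957]]
```

Call:
{"name": "play_rows", "arguments": {
  "rows": [0,0,0.06,0,80,0,0,0.1,0,80,0,0,0.1025,0,80,0,0,0.1025,0,80,0,0,0.1025,0,80,0,0,0.1025,0,80]
}}

```text
clock: 2.12
position: [0.4883, 0.4055, 0.0023]
orientation: [-0.277, 0.961, 0.001, 0.002]
contact_force: [-1.1, 0.6, 0.1]
opening: 0.0684
```

```bash
python3 -c "
from h import *
cmd([.4871,.4035,.0],122)
a=save('scene','s2.png')
c=lambda im,x,y,r:cv2.resize(im[y-r:y+r,x-r:x+r,::-1],(500,500),interpolation=cv2.INTER_CUBIC)
cv2.imwrite('pics/c2.png',c(a,221,300,35))
cmd([.4871,.4035,.0],122)
"
```

```text
clock 2.1167 pos [0.4883 0.4055 0.0023] jawyaw 122.14937063191496 F [-1.0913  0.6482  0.1181] M [ 0.0279 -0.0251 -0.0242] open 0.06844522058605357 tilt [ 0.0026  0.0025 -1.    ]
shift [ 0.0042 -0.0022  0.0045] roll 0.004979021063832079
clock 2.1667 pos [0.4882 0.4053 0.0021] jawyaw 122.1471188015987 F [-0.542   1.1076  0.5779] M [-0.0759 -0.001   0.003 ] open 0.06831458338521815 tilt [ 0.0024  0.0023 -1.    ]
shift [ 0.0038 -0.002   0.0041] roll 0.0049039600532897985
```

View pics/c2.png

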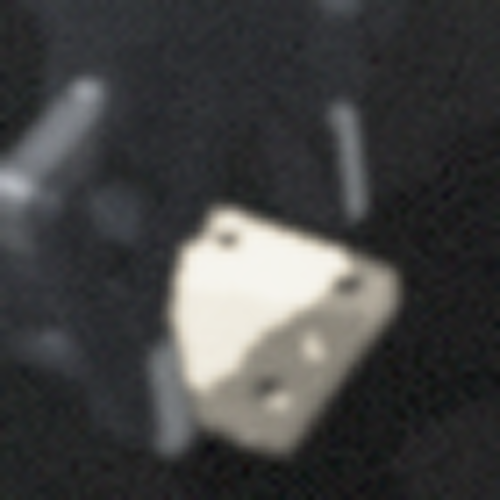

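Call:
{"name": "play_rows", "arguments": {
  "grip_force": 50,
  "rows": [0.003,0,0.006,0,80,0.003,0,0.006,0,80,0.003,0,0.006,0,80,0.003,0,0.006,0,45,0.003,0,0.006,0,45,0.003,0,0.006,0,45,0.003,0,0.006,0,45,0.003,0,0.006,0,45,0.003,0,0.006,0,45,0.003,0,0.006,0,45]
}}

```text
clock: 3.0
position: [0.4861, 0.4037, -0.0025]
orientation: [-0.277, 0.961, 0.0, 0.0]
contact_force: [-1.0, -0.5, 5.9]
opening: 0.0505
```

```bash
python3 -c "
from h import *
cmd([.4871,.4035,.0],122)
a=save('scene','s3.png')
c=lambda im,x,y,r:cv2.resize(im[y-r:y+r,x-r:x+r,::-1],(500,500),interpolation=cv2.INTER_CUBIC)
cv2.imwrite('pics/c3.png',c(a,221,300,35))
"
```

```text
clock 3.0 pos [ 0.4861  0.4037 -0.0025] jawyaw 122.1635019977553 F [-1.0067 -0.5118  5.9083] M [-0.1139  0.0877 -0.004 ] open 0.05052880741189816 tilt [ 0.0005  0.0005 -1.    ]
shift [-0.0015 -0.0015 -0.0051] roll 0.005450066591843476
```

View pics/c3.png

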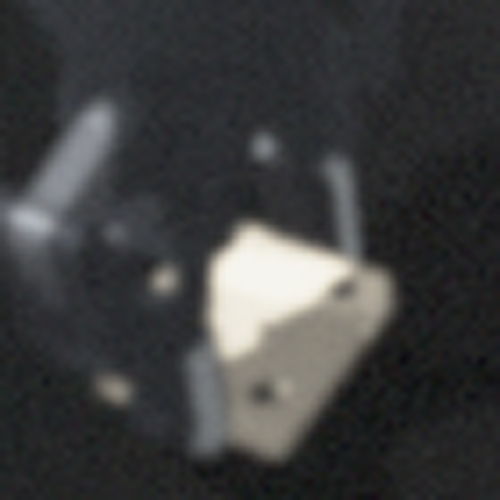

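Call:
{"name": "play_rows", "arguments": {
  "rows": [0.003,0,-0.08,0,45,0.003,0,-0.16,0,45,0.003,0,-0.24,0,45,0.003,0,-0.32,0,45,0.19,-0.34,-0.32,0.893,45,0.19,-0.34,-0.32,0.893,45,0.19,-0.34,-0.32,0.893,45,0.19,-0.34,-0.32,0.893,45,0.19,-0.34,-0.32,0.893,45,0.19,-0.34,-0.32,0.893,45,0.19,-0.34,-0.32,0.893,45,0.19,-0.34,-0.32,0.893,45]
}}

```text
clock: 4.05
position: [0.4957, 0.2097, 0.1569]
orientation: [-0.047, 0.999, 0.0, -0.0]
contact_force: [0.1, 0.4, -1.1]
opening: 0.0505
```

Call:
{"name": "play_rows", "arguments": {
  "rows": [0,0,0.05,0,45,0,0,0.09,0,45,0,0,0.09,0,45,0,0,0.09,0,45]
}}

```text
clock: 4.38
position: [0.4949, 0.2102, 0.1112]
orientation: [-0.048, 0.999, -0.0, -0.001]
contact_force: [-0.3, 0.1, -0.7]
opening: 0.0506
```

```bash
python3 -c "
from h import *
cmd([.4965,.2086,.11],95.4)
a=save('scene','s4.png');b=save('top','t4.png')
c=lambda im,x,y,r:cv2.resize(im[y-r:y+r,x-r:x+r,::-1],(400,400),interpolation=cv2.INTER_CUBIC)
cv2.imwrite('pics/c4.png',np.hstack([c(b,276,266,50),c(a,312,245,50)]))
cmd([.4965,.2086,.11],95.4)
"
```

```text
clock 4.3833 pos [0.4949 0.2102 0.1112] jawyaw 95.51465754658823 F [-0.3229  0.0634 -0.7402] M [ 0.0347 -0.0304  0.0261] open 0.0506354277968902 tilt [-0.0025 -0.0008 -1.    ]
shift [-0.003  -0.0034  0.0025] roll 0.003821918219607312
clock 4.4833 pos [0.4963 0.2102 0.1128] jawyaw 95.45485119879817 F [-0.4111  0.722  -0.0351] M [ 0.0522 -0.0162 -0.0027] open 0.050572623941231847 tilt [ 0.0009  0.0008 -1.    ]
shift [-0.     -0.0033  0.0057] roll 0.0018283732932720417
```

View pics/c4.png

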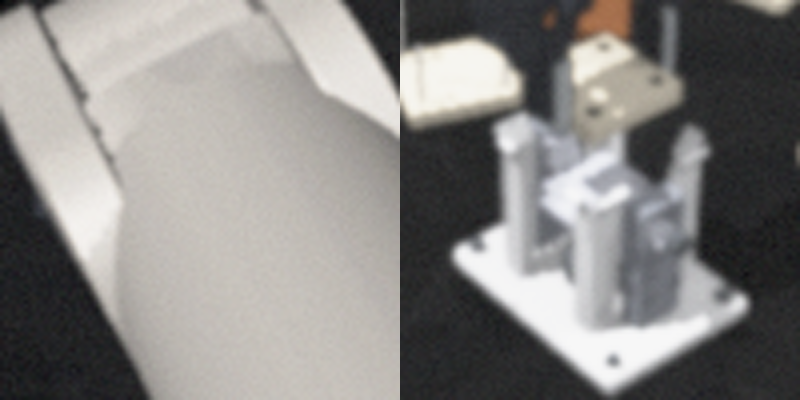

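```bash
cat > ov.py <<'E'
from fit import *
def overlay(f,out,pl,fd,c=(312,245),r=50,L=(.052,.050,.0105)):
    im=cv2.imread('pics/'+f); k=6; x0,y0=c[0]-r,c[1]-r
    I=cv2.resize(im[y0:y0+2*r,x0:x0+2*r],None,fx=k,fy=k,interpolation=cv2.INTER_CUBIC)
    P=lambda X:np.round(((proj('scene',X)-[x0,y0]+.5)*k-.5)*8).astype(np.int32)
    def draw(b,col):
        p=P(b)
        for i in range(8):
            for j in (1,2,4):
                if i&j==0: cv2.line(I,tuple(map(int,p[i])),tuple(map(int,p[i|j])),col,1,cv2.LINE_AA,3)
    if pl is not None: draw(box(pl,L),(0,0,255))
    x,y,a=fd
    draw(box([x,y,.059-.0015,a],(.046,.046,.003)),(0,200,0))
    draw(box([x,y,.004,a],(.116,.086,.008)),(255,0,0))
    draw(box([x,y,.041,a],(.055,.055,.082)),(0,160,255))
    cv2.imwrite('pics/'+out,I)
if __name__=='__main__':
    overlay('s4.png','o4.png',[.4955,.2102,.112+.0025+.00525,np.radians(5.45)],[.4965,.2086,np.radians(5.4)])
E
python3 ov.py
```

```text
(no output)
```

View pics/o4.png

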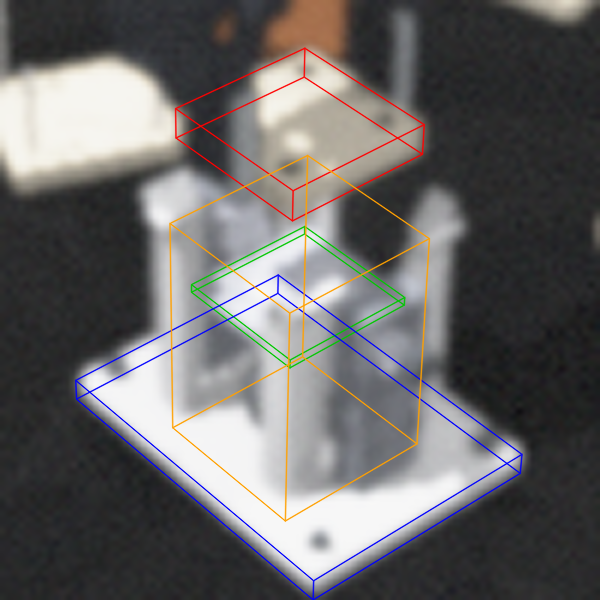

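```bash
python3 - <<'E'
import cv2
im=cv2.imread('pics/s4.png'); c=im[198:236,286:340]
I=cv2.resize(c,None,fx=14,fy=14,interpolation=cv2.INTER_CUBIC); cv2.imwrite('pics/z4.png',I)
from ov import *
k=14
b=box([.4955,.2102,.112+.0025+.00525,np.radians(5.45)],(.052,.05,.0105))
p=np.round(((proj('scene',b)-[286,198]+.5)*k-.5)).astype(int)
print(p)
for i in range(8):
    cv2.circle(I,tuple(map(int,p[i])),3,(0,0,255),-1)
cv2.imwrite('pics/z4.png',I)
E
```

```text
[[649 318]
 [653 248]
 [346 473]
 [347 402]
 [373 137]
 [375  70]
 [ 74 280]
 [ 73 211]]
```

View pics/z4.png

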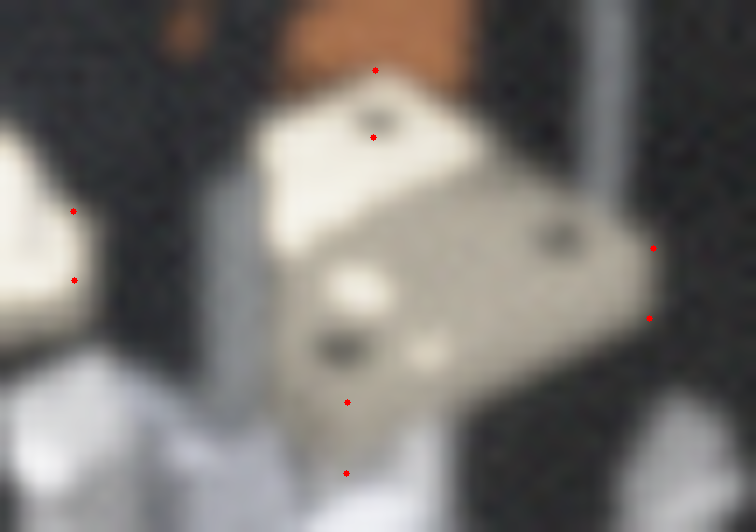

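```bash
cat > f2.py <<'E'
from foot import *
print('--')
for h in (.006,.008,.010):
    for ob in ([('scene',es)],):
        o=least_squares(lambda p:r([p[0],p[1],0,p[2],h],ob),[.497,.208,.09],x_scale=[.01,.01,.1],diff_step=1e-4,loss='soft_l1')
        print(h,o.x,np.degrees(o.x[2]),o.cost/len(es))
# plate scene fit from s4, edges
s4=cv2.imread('pics/s4.png')
Z=lambda p:(np.array(p)+.5)/14-.5+[286,198]
e=np.vstack([edge(s4,Z(a),Z(b),w=2) for a,b in (((415,85),(480,130)),((520,150),(570,180)),((610,210),(635,228)),((630,335),(500,395)),((658,260),(656,305)))])
def rr(p,z): return res([p[0],p[1],z,np.radians(5.45)],[('scene',np.repeat(e,3,0))],(.052,.05,.0105))
for z in (.118,.12,.122):
    o=least_squares(lambda p:rr(p,z),[.4955,.21],x_scale=.01,diff_step=1e-4,loss='soft_l1'); print(z,o.x,o.cost/len(e),len(e))
E
python3 f2.py
```

```text
2 0.006 [0.4965 0.2086 0.0035 0.0923] 5.287748091961241 0.11239164532037063
2 0.008 [0.4964 0.2086 0.0035 0.0909] 5.210457702156799 0.09082272303769784
2 0.01 [0.4972 0.2079 0.     0.0947] 5.42836151033429 0.20495251255683156
1 0.006 [0.4971 0.2086 0.     0.1004] 5.7522236541276435 0.1265927123973304
1 0.008 [ 0.4969  0.2086 -0.5389  0.0989] 5.669019553515957 0.10579266953192541
1 0.01 [ 0.4967  0.2086 -0.5388  0.0972] 5.571382831400972 0.08663173471349479
--
0.006 [0.4988 0.2065 0.0815] 4.671116699540301 0.025112292155510765
0.008 [0.4988 0.2065 0.0815] 4.671116699540301 0.025112292155510765
0.01 [0.4988 0.2065 0.0815] 4.671116699540301 0.025112292155510765
0.118 [0.4978 0.2078] 0.020426582262829514 124
0.12 [0.4956 0.2097] 0.020489089488108327 124
0.122 [0.4934 0.2115] 0.02058512024503389 124
```

Call:
{"name": "play_rows", "arguments": {
  "rows": [0,0,0.02,0,45,0,0,0.04,0,45,0,0,0.052,0,45,0,0,0.06,0,45,0,0,0.066,0,45,0,0,0.066,0,45]
}}

```text
clock: 4.98
position: [0.4955, 0.2087, 0.0783]
orientation: [-0.047, 0.999, -0.0, -0.001]
contact_force: [0.6, -0.4, -0.8]
opening: 0.0505
```

```bash
python3 -c "
from h import *
cmd([.4967,.2084,.072],95.4)
a=save('scene','s5.png')
cmd([.4967,.2084,.072],95.4)
from ov import *
overlay('s5.png','o5.png',None,[.4967,.2084,np.radians(5.4)])
I=cv2.imread('pics/s5.png')[205:290,262:350];cv2.imwrite('pics/z5.png',cv2.resize(I,None,fx=7,fy=7,interpolation=cv2.INTER_CUBIC))
"
```

```text
clock 4.9833 pos [0.4955 0.2087 0.0783] jawyaw 95.37029362143159 F [ 0.6421 -0.4379 -0.7946] M [ 0.0479  0.0339 -0.0029] open 0.05052026463107217 tilt [-0.0012 -0.0006 -1.    ]
shift [-0.0024 -0.0009  0.0125] roll -0.0009902126189473392
clock 5.0333 pos [0.4957 0.2089 0.0787] jawyaw 95.37015487257547 F [ 0.5083  0.4503 -1.1322] M [ 0.0285 -0.      0.0103] open 0.050350010331244754 tilt [-0.0006 -0.0003 -1.    ]
shift [-0.0018 -0.0011  0.0134] roll -0.0009948375808178866
```

View pics/z5.png

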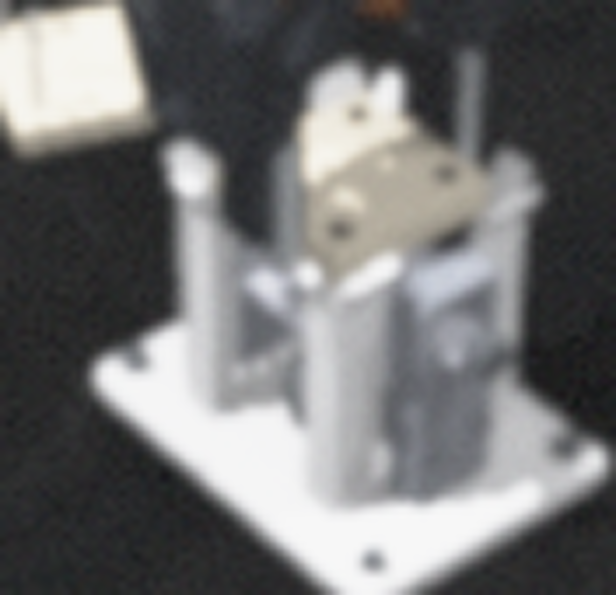

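Call:
{"name": "play_rows", "arguments": {
  "grip_force": 80,
  "rows": [0.0,0,0.008,0,45,0,0,0.016,0,45,0,0,0.022,0,45,0,0,0.022,0,45]
}}

```text
clock: 5.37
position: [0.4955, 0.2088, 0.0674]
orientation: [-0.047, 0.999, -0.0, -0.0]
contact_force: [0.8, 0.3, -0.2]
opening: 0.0494
```

```bash
python3 -c "
from h import *
cmd([.4967,.2084,.072],95.4)
"
```

```text
clock 5.3667 pos [0.4955 0.2088 0.0674] jawyaw 95.37684537627706 F [ 0.7915  0.2533 -0.1768] M [ 0.0037 -0.0065 -0.0118] open 0.04935604645248992 tilt [-0.0009 -0.0004 -1.    ]
shift [-0.0023 -0.0011 -0.0092] roll -0.0007718207907648397
```

Call:
{"name": "play_rows", "arguments": {
  "rows": [0.0,0,0.006,0,45,0,0,0.012,0,45,0,0,0.018,0,45,0,0,0.018,0,45]
}}

```text
clock: 5.7
position: [0.4957, 0.2089, 0.0585]
orientation: [-0.047, 0.999, -0.0, -0.0]
contact_force: [0.2, -0.2, -1.0]
opening: 0.0496
```

```bash
python3 -c "
from h import *
cmd([.4967,.2084,.042],95.4)
a=save('scene','s6.png')
cmd([.4967,.2084,.042],95.4)
I=cv2.imread('pics/s6.png')[205:290,262:350];cv2.imwrite('pics/z6.png',cv2.resize(I,None,fx=7,fy=7,interpolation=cv2.INTER_CUBIC))
"
```

```text
clock 5.7 pos [0.4957 0.2089 0.0585] jawyaw 95.37220245496412 F [ 0.1809 -0.2038 -1.043 ] M [-0.0853 -0.0109 -0.0153] open 0.04961001485701532 tilt [-0.0005 -0.0002 -1.    ]
shift [-0.002  -0.0012  0.0331] roll -0.0009265848345293648
clock 5.75 pos [0.4956 0.2089 0.0586] jawyaw 95.37568684481873 F [-0.1643  0.1432 -2.4066] M [-0.011   0.0254 -0.0514] open 0.04946937611090765 tilt [-0.0008 -0.0003 -1.    ]
shift [-0.0022 -0.0012  0.0332] roll -0.0008104385060425064
```

View pics/z6.png

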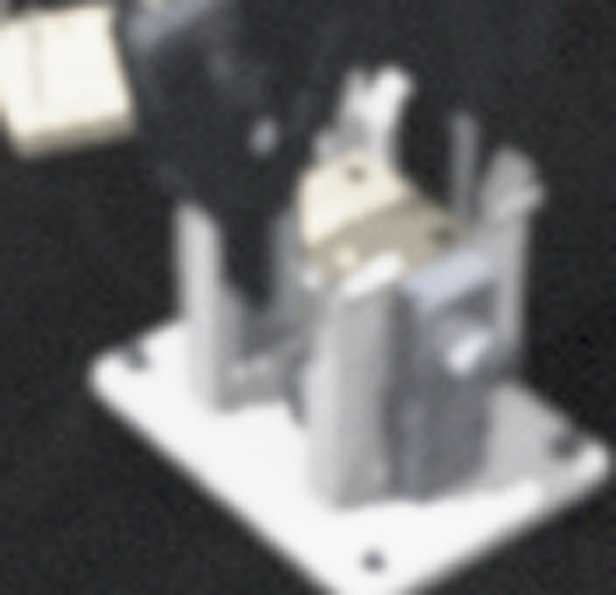

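Call:
{"name": "play_rows", "arguments": {
  "rows": [0.0,0,0.006,0,45,0,0,0.012,0,45,0,0,0.018,0,45,0,0,0.018,0,45]
}}

```text
clock: 6.08
position: [0.496, 0.209, 0.0497]
orientation: [-0.047, 0.999, 0.0, 0.0]
contact_force: [0.5, -1.0, 2.0]
opening: 0.0495
```

Call:
{"name": "play_rows", "arguments": {
  "rows": [0.0,0,0.006,0,45,0,0,0.012,0,45,0,0,0.014,0,45,0,0,0.014,0,45]
}}

```text
clock: 6.42
position: [0.4961, 0.209, 0.043]
orientation: [-0.047, 0.999, 0.0, 0.0]
contact_force: [-0.2, -0.9, 3.8]
opening: 0.0495
```

```bash
python3 -c "
from h import *
cmd([.4967,.2084,.042],95.4)
a=save('scene','s7.png')
cmd([.4967,.2084,.042],95.4)
I=cv2.imread('pics/s7.png')[205:290,262:350];cv2.imwrite('pics/z7.png',cv2.resize(I,None,fx=7,fy=7,interpolation=cv2.INTER_CUBIC))
"
```

```text
clock 6.4167 pos [0.4961 0.209  0.043 ] jawyaw 95.36861630125028 F [-0.2179 -0.9032  3.7517] M [-0.2338  0.1178  0.0346] open 0.049505229286871476 tilt [ 0.0002  0.0001 -1.    ]
shift [-0.0012 -0.0014  0.0021] roll -0.0010461232916573711
clock 6.4667 pos [0.496  0.209  0.0431] jawyaw 95.37035242458188 F [-1.1838 -1.1632  3.6268] M [-0.2529  0.1538 -0.0451] open 0.049282815663448394 tilt [ 0.0002  0.0001 -1.    ]
shift [-0.0012 -0.0013  0.0022] roll -0.000988252513937482
```

View pics/z7.png

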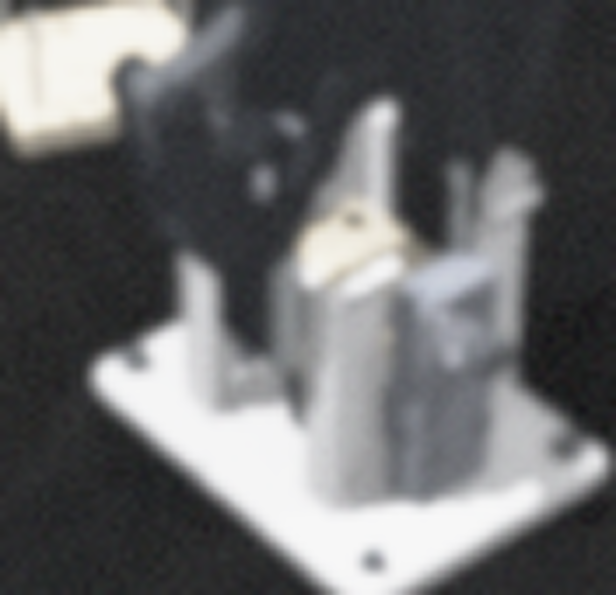

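Call:
{"name": "play_rows", "arguments": {
  "rows": [0.0,0,0.005,0,45,0,0,0.01,0,45,0,0,0.015,0,45,0,0,0.015,0,45]
}}

```text
clock: 6.8
position: [0.4961, 0.209, 0.0356]
orientation: [-0.047, 0.999, 0.0, 0.0]
contact_force: [-0.8, -0.5, 6.1]
opening: 0.0498
```

```bash
python3 -c "
from h import *
cmd([.4967,.2084,.042],95.4)
a=save('scene','s8.png')
cmd([.4967,.2084,.042],95.4)
I=cv2.imread('pics/s8.png')[205:290,262:350];cv2.imwrite('pics/z8.png',cv2.resize(I,None,fx=7,fy=7,interpolation=cv2.INTER_CUBIC))
"
```

```text
clock 6.8 pos [0.4961 0.209  0.0356] jawyaw 95.37223487872268 F [-0.8459 -0.5225  6.0662] M [-0.2706  0.1292 -0.0422] open 0.04977859427604995 tilt [ 0.0003  0.0001 -1.    ]
shift [-0.0011 -0.0014 -0.0129] roll -0.0009255040425775481
clock 6.85 pos [0.4961 0.209  0.0357] jawyaw 95.36797771002081 F [-0.9065 -1.2122  6.1808] M [-0.3333  0.1599 -0.0935] open 0.04977290229042804 tilt [ 0.0003  0.0001 -1.    ]
shift [-0.0011 -0.0014 -0.0126] roll -0.001067409665973192
```

View pics/z8.png

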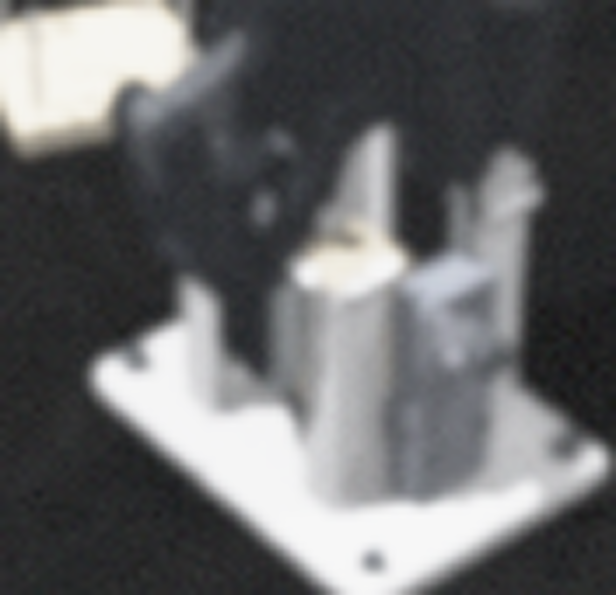

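Call:
{"name": "play_rows", "arguments": {
  "rows": [0,0,-0.006,0,45,0,0,-0.012,0,45,0,0,-0.014,0,45,0,0,-0.014,0,75,0,0,-0.014,0,75,0,0,-0.014,0,75,0,0,-0.014,0,75,0,0,-0.06,0,75,0,0,-0.14,0,75,0,0,-0.22,0,75,0,0,-0.25,0,75,0,0,-0.25,0,75]
}}

```text
clock: 7.85
position: [0.4984, 0.2103, 0.1648]
orientation: [-0.047, 0.999, 0.002, 0.004]
contact_force: [0.4, -0.5, 0.8]
opening: 0.0639
```

```bash
python3 -c "
from h import *
cmd([.6646,-.0385,.16],19+90)
a=save('scene','s9.png')
I=cv2.imread('pics/s9.png')[205:290,262:350];cv2.imwrite('pics/z9.png',cv2.resize(I,None,fx=7,fy=7,interpolation=cv2.INTER_CUBIC))
"
```

```text
clock 7.85 pos [0.4984 0.2103 0.1648] jawyaw 95.36687986249056 F [ 0.3881 -0.5026  0.7784] M [-0.0052 -0.0195 -0.0501] open 0.06394605068147864 tilt [ 0.0068  0.004  -1.    ]
shift [-0.2843 -0.5266  0.0098] roll -0.4544373379169812
```

View pics/z9.png

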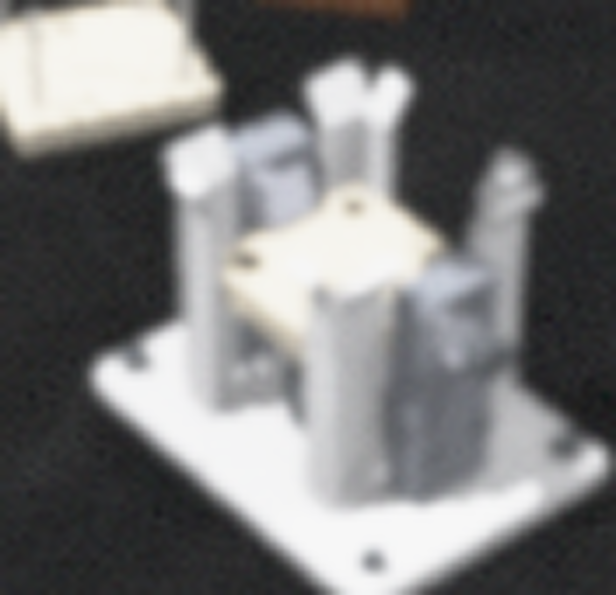

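Call:
{"name": "play_rows", "arguments": {
  "rows": [-0.288,-0.5236,0,-0.457,80,-0.288,-0.5236,0,-0.457,80,-0.288,-0.5236,0,-0.457,80,-0.288,-0.5236,0,-0.457,80,-0.288,-0.5236,0,-0.457,80,-0.288,-0.5236,0,-0.457,80,-0.288,-0.5236,0,-0.457,80,-0.288,-0.5236,0,-0.457,80,-0.288,-0.5236,0.08,-0.457,80,-0.288,-0.5236,0.16,-0.457,80,-0.288,-0.5236,0.22,-0.457,80,-0.288,-0.5236,0.22,-0.457,80]
}}

```text
clock: 8.9
position: [0.6572, -0.0378, 0.0418]
orientation: [-0.166, 0.986, 0.001, -0.007]
contact_force: [-2.0, -0.3, -0.4]
opening: 0.0682
```

```bash
python3 -c "
from h import *
cmd([.6646,-.0385,0],19.1+90)
a=save('scene','s10.png');b=save('top','t10.png')
cmd([.6646,-.0385,0],19.1+90)
c=lambda im,x,y,r:cv2.resize(im[y-r:y+r,x-r:x+r,::-1],(400,400),interpolation=cv2.INTER_CUBIC)
cv2.imwrite('pics/c10.png',np.vstack([np.hstack([c(b,276,266,40),c(b,386,193,40)]),np.hstack([c(a,312,245,40),c(a,353,180,30)])])[:, :])
cv2.imwrite('pics/c10.png',cv2.resize(cv2.imread('pics/c10.png'),(600,600)))
"
```

```text
clock 8.9 pos [ 0.6572 -0.0378  0.0418] jawyaw 109.0996966058346 F [-1.9862 -0.3484 -0.4118] M [ 0.0768  0.0731 -0.0016] open 0.06817872547623245 tilt [-0.0148 -0.     -0.9999]
shift [-0.0147 -0.0066  0.0833] roll -1.0113138846653177e-05
clock 9.0 pos [ 0.6622 -0.038   0.0487] jawyaw 109.09657776037362 F [ 0.6715 -0.8559  1.1727] M [-0.0244 -0.0237  0.0506] open 0.06837401449533333 tilt [-0.0045 -0.0001 -1.    ]
shift [-0.0046 -0.0027  0.0973] roll -0.00011407465421247783
```

View pics/c10.png

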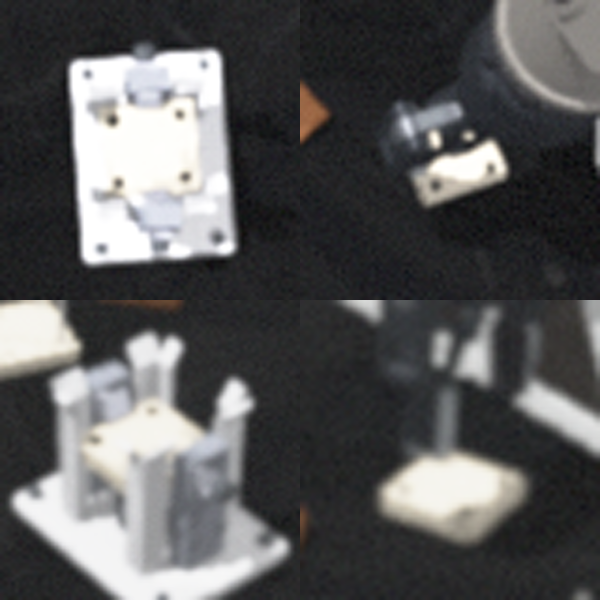

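Call:
{"name": "play_rows", "arguments": {
  "rows": [0,0,0.05,0,80,0,0,0.09,0,80,0,0,0.1,0,80,0,0,0.1,0,80,0,0,0.1,0,80]
}}

```text
clock: 9.42
position: [0.6651, -0.0381, 0.0025]
orientation: [-0.166, 0.986, -0.0, 0.001]
contact_force: [0.4, 1.0, 0.5]
opening: 0.068
```

```bash
python3 -c "
from h import *
cmd([.6646,-.0385,-.002],19.1+90)
a=save('scene','s11.png');b=save('top','t11.png')
cmd([.6646,-.0385,-.002],19.1+90)
c=lambda im,x,y,r:cv2.resize(im[y-r:y+r,x-r:x+r,::-1],(400,400),interpolation=cv2.INTER_CUBIC)
cv2.imwrite('pics/c11.png',np.hstack([c(b,386,193,30),c(a,353,180,30)]))
"
```

```text
clock 9.4167 pos [ 0.6651 -0.0381  0.0025] jawyaw 109.08549490512168 F [0.4226 1.0194 0.462 ] M [ 0.0015 -0.0743  0.0586] open 0.06796047679467708 tilt [ 0.0025 -0.     -1.    ]
shift [ 0.0012 -0.0003  0.0089] roll -0.0004835031626105509
clock 9.5167 pos [ 0.6654 -0.0382  0.0027] jawyaw 109.08194088706958 F [-0.0042 -0.3466  0.7291] M [-0.009  -0.0285 -0.0666] open 0.06827647309621099 tilt [ 0.0033  0.     -1.    ]
shift [ 0.0016 -0.0001  0.0095] roll -0.0006019704310138726
```

View pics/c11.png

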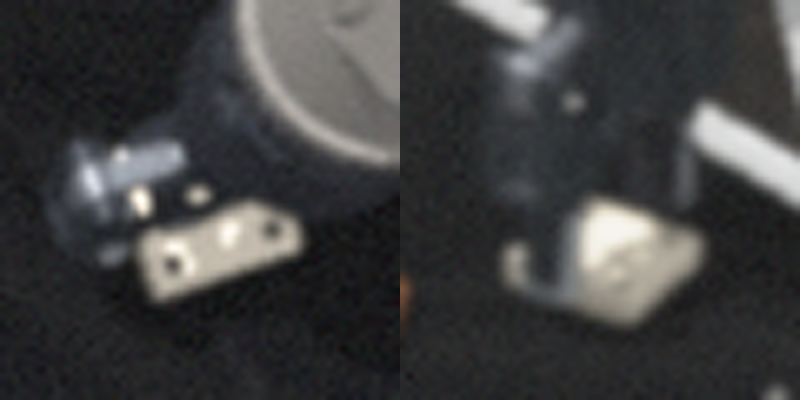

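Call:
{"name": "play_rows", "arguments": {
  "grip_force": 60,
  "rows": [0,0,0.0085,0,80,0,0,0.0085,0,80,0,0,0.0085,0,80,0,0,0.0085,0,45,0,0,0.0085,0,45,0,0,0.0085,0,45,0,0,0.0085,0,45,0,0,0.0085,0,45,0,0,0.0085,0,45,0,0,0.0085,0,45]
}}

```text
clock: 10.35
position: [0.6645, -0.0383, -0.0028]
orientation: [-0.166, 0.986, -0.0, 0.001]
contact_force: [-1.0, -0.2, 7.4]
opening: 0.0501
```

```bash
python3 -c "
from h import *
cmd([.4966,.2084,.16],95.4)
"
```

```text
clock 10.35 pos [ 0.6645 -0.0383 -0.0028] jawyaw 109.07547979553178 F [-0.9555 -0.2041  7.4244] M [0.0101 0.2335 0.0253] open 0.05012121186257537 tilt [ 0.0014 -0.0001 -1.    ]
shift [ 0.1557  0.5759 -0.326 ] roll 0.4558493265177257
```

Call:
{"name": "play_rows", "arguments": {
  "rows": [0,0,-0.08,0,45,0,0,-0.16,0,45,0,0,-0.24,0,45,0,0,-0.32,0,45,0.156,0.577,-0.326,0.457,45,0.156,0.577,-0.326,0.457,45,0.156,0.577,-0.326,0.457,45,0.156,0.577,-0.326,0.457,45,0.156,0.577,-0.326,0.457,45,0.156,0.577,-0.326,0.457,45,0.156,0.577,-0.326,0.457,45,0.156,0.577,-0.326,0.457,45]
}}

```text
clock: 11.35
position: [0.4909, 0.2163, 0.1592]
orientation: [-0.052, 0.999, 0.002, -0.001]
contact_force: [-0.5, 0.5, -0.3]
opening: 0.0501
```

Call:
{"name": "play_rows", "arguments": {
  "rows": [0,0,0,0,45,0,0,0.05,0,45,0,0,0.09,0,45,0,0,0.09,0,45,0,0,0.09,0,45]
}}

```text
clock: 11.77
position: [0.4957, 0.2074, 0.1137]
orientation: [-0.046, 0.999, -0.001, -0.001]
contact_force: [1.3, 0.1, -0.0]
opening: 0.0503
```

```bash
python3 -c "
from h import *
cmd([.4961,.2088,.078],95.4)
a=save('scene','s12.png')
cmd([.4961,.2088,.078],95.4)
I=cv2.imread('pics/s12.png')[195:290,262:350];cv2.imwrite('pics/z12.png',cv2.resize(I,None,fx=6,fy=6,interpolation=cv2.INTER_CUBIC))
"
```

```text
clock 11.7667 pos [0.4957 0.2074 0.1137] jawyaw 95.27751592722825 F [ 1.3364  0.1237 -0.0177] M [-0.0033  0.0258  0.0358] open 0.05029454371845431 tilt [-0.0019 -0.0018 -1.    ]
shift [-0.0013  0.0028  0.0713] roll -0.0040828024257251625
clock 11.8167 pos [0.4964 0.208  0.1146] jawyaw 95.27982193741641 F [ 0.7863 -0.2703 -0.1271] M [ 0.0032 -0.0079 -0.0036] open 0.05026322363813933 tilt [-0.0001 -0.0005 -1.    ]
shift [0.0005 0.0017 0.0733] roll -0.004005935419453029
```

View pics/z12.png

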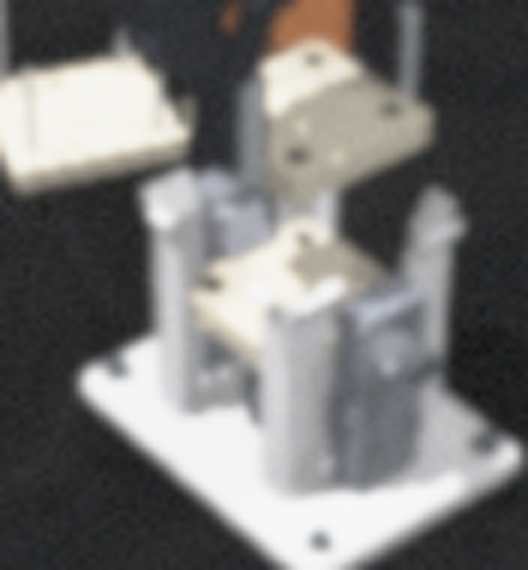

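```bash
cat >> f2.py <<'E'
print('plate2')
s12=cv2.imread('pics/s12.png')
Z=lambda p:(np.array(p)+.5)/6-.5+[262,195]
for im,off,z in ((s12,(0,0),.1218),):
    e=np.vstack([edge(im,Z(a),Z(b),w=2) for a,b in (((330,45),(385,80)),((420,98),(426,101)),((420,148),(360,175)),((433,115),(433,130)))])
    for z in (.120,.122):
        o=least_squares(lambda p:rr(p,z),[.4955,.21],x_scale=.01,diff_step=1e-4,loss='soft_l1'); print(z,o.x,o.cost/len(e),len(e))
E
python3 f2.py | tail -7
```

```text
0.01 [0.4988 0.2065 0.0815] 4.671116699540301 0.025112292155510765
0.118 [0.4978 0.2078] 0.020426582262829514 124
0.12 [0.4956 0.2097] 0.020489089488108327 124
0.122 [0.4934 0.2115] 0.02058512024503389 124
plate2
0.12 [0.4986 0.204 ] 0.04515781003264672 100
0.122 [0.4965 0.2059] 0.04373492037231047 100
```

Call:
{"name": "play_rows", "arguments": {
  "rows": [0,0,0.02,0,45,0,0,0.03,0,45,0,0,0.03,0,45,0,0,0.03,0,45]
}}

```text
clock: 12.15
position: [0.4957, 0.2088, 0.0992]
orientation: [-0.047, 0.999, -0.0, -0.0]
contact_force: [-0.0, -0.6, -0.4]
opening: 0.0504
```

```bash
python3 -c "
from h import *
cmd([.4960,.2089,.078],95.4)
"
```

```text
clock 12.15 pos [0.4957 0.2088 0.0992] jawyaw 95.3670309253035 F [-0.0449 -0.5773 -0.3976] M [-0.0427 -0.0156  0.0195] open 0.050373352178340824 tilt [-0.0003 -0.0002 -1.    ]
shift [-0.0006  0.0001  0.0424] roll -0.0010989691565503298
```

Aligned with the same pose that worked for plate 1. I'm going down in stages and watching the force.

Call:
{"name": "play_rows", "arguments": {
  "grip_force": 80,
  "rows": [0,0,0.012,0,45,0,0,0.024,0,45,0,0,0.036,0,45,0,0,0.044,0,45,0,0,0.052,0,45,0,0,0.052,0,45]
}}

```text
clock: 12.65
position: [0.4951, 0.2087, 0.0723]
orientation: [-0.047, 0.999, -0.0, -0.001]
contact_force: [0.4, -0.2, -0.9]
opening: 0.0497
```

```bash
python3 -c "
from h import *
cmd([.4960,.2089,.06],95.4)
a=save('scene','s13.png')
I=cv2.imread('pics/s13.png')[205:290,262:350];cv2.imwrite('pics/z13.png',cv2.resize(I,None,fx=7,fy=7,interpolation=cv2.INTER_CUBIC))
"
```

```text
clock 12.65 pos [0.4951 0.2087 0.0723] jawyaw 95.38080744726035 F [ 0.4189 -0.2379 -0.8573] M [ 0.0376 -0.0029 -0.0238] open 0.049662095756752754 tilt [-0.0015 -0.0008 -1.    ]
shift [-0.0018  0.0002  0.0245] roll -0.0006397517579884493
```

View pics/z13.png

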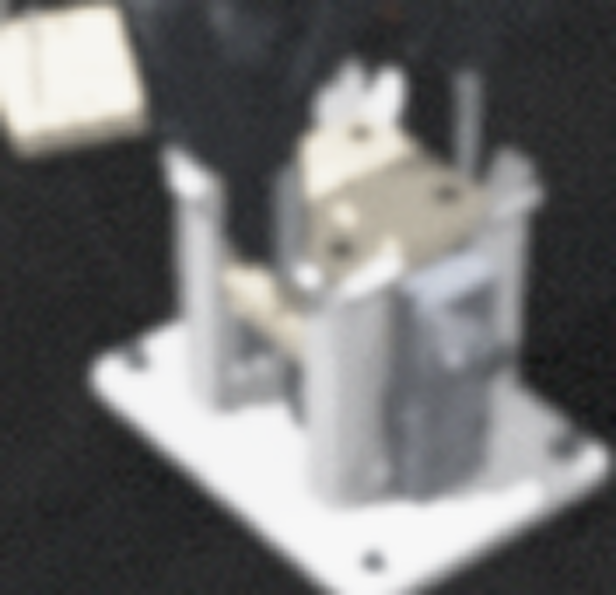

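Call:
{"name": "play_rows", "arguments": {
  "rows": [0,0,0.006,0,45,0,0,0.012,0,45,0,0,0.018,0,45,0,0,0.024,0,45,0,0,0.03,0,45,0,0,0.03,0,45]
}}

```text
clock: 13.2
position: [0.4965, 0.2092, 0.0584]
orientation: [-0.047, 0.999, 0.0, 0.001]
contact_force: [0.9, -0.2, 2.1]
opening: 0.0497
```

Call:
{"name": "play_rows", "arguments": {
  "rows": [0,0,0.006,0,45,0,0,0.012,0,45,0,0,0.018,0,45,0,0,0.018,0,45]
}}

```text
clock: 13.53
position: [0.4965, 0.2091, 0.0494]
orientation: [-0.047, 0.999, 0.0, 0.001]
contact_force: [1.1, -0.2, 3.8]
opening: 0.0495
```

Call:
{"name": "play_rows", "arguments": {
  "rows": [0,0,0.006,0,45,0,0,0.012,0,45,0,0,0.016,0,45,0,0,0.016,0,45]
}}

```text
clock: 13.87
position: [0.4965, 0.2091, 0.0416]
orientation: [-0.047, 0.999, 0.0, 0.001]
contact_force: [0.7, -0.0, 6.1]
opening: 0.0497
```

```bash
python3 -c "
from h import *
cmd([.4960,.2089,.04],95.4)
a=save('scene','s14.png')
I=cv2.imread('pics/s14.png')[205:290,262:350];cv2.imwrite('pics/z14.png',cv2.resize(I,None,fx=7,fy=7,interpolation=cv2.INTER_CUBIC))
"
```

```text
clock 13.8667 pos [0.4965 0.2091 0.0416] jawyaw 95.36220516372464 F [ 0.6978 -0.0014  6.1131] M [-0.2211 -0.1837  0.0368] open 0.04966610548893607 tilt [ 0.0013  0.0005 -1.    ]
shift [ 0.0011 -0.0004  0.0032] roll -0.0012598278758455686
```

View pics/z14.png

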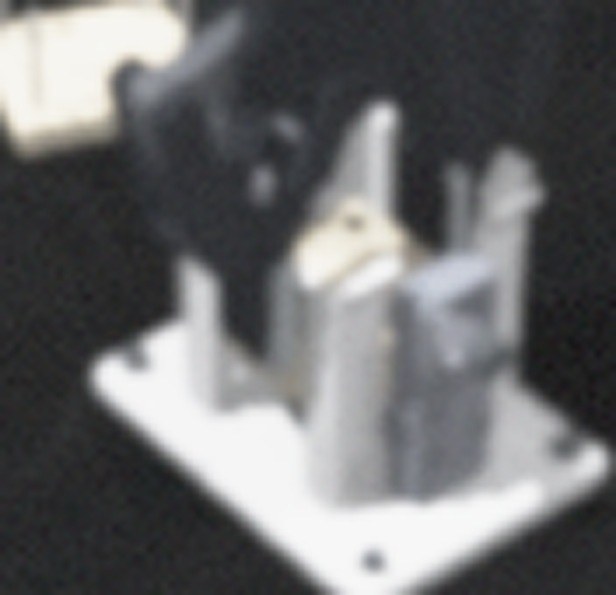

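Call:
{"name": "play_rows", "arguments": {
  "rows": [0,0,0.006,0,45,0,0,0.012,0,45,0,0,0.012,0,45,0,0,0.012,0,45]
}}

```text
clock: 14.25
position: [0.4966, 0.2092, 0.0367]
orientation: [-0.047, 0.999, 0.0, 0.001]
contact_force: [-1.8, -3.0, 15.2]
opening: 0.0499
```

```bash
python3 -c "
from h import *
cmd([.4960,.2089,.036],95.4)
a=save('scene','s15.png')
I=cv2.imread('pics/s15.png')[205:290,262:350];cv2.imwrite('pics/z15.png',cv2.resize(I,None,fx=7,fy=7,interpolation=cv2.INTER_CUBIC))
"
```

```text
clock 14.25 pos [0.4966 0.2092 0.0367] jawyaw 95.35152029687461 F [-1.8266 -2.9846 15.2271] M [-0.4343  0.4348 -0.0163] open 0.0499281677553764 tilt [ 0.0014  0.0008 -1.    ]
shift [ 0.0012 -0.0004  0.0014] roll -0.0016159901041798246
```

View pics/z15.png

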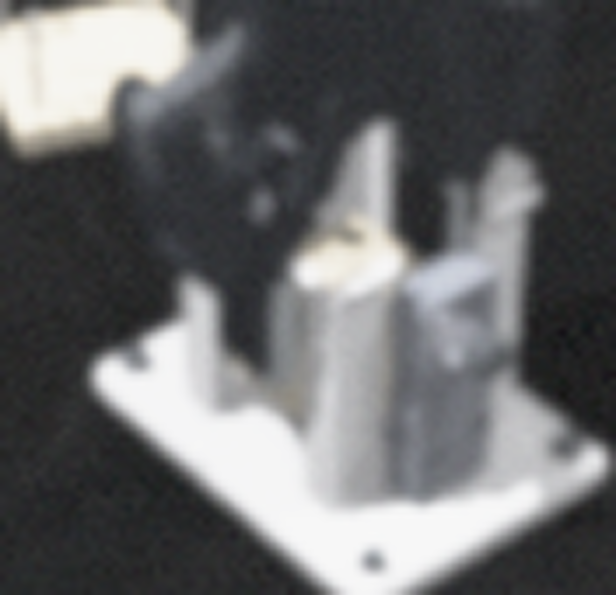

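Call:
{"name": "play_rows", "arguments": {
  "rows": [0,0,-0.006,0,45,0,0,-0.01,0,45,0,0,-0.01,0,45]
}}

```text
clock: 14.55
position: [0.4966, 0.2091, 0.0413]
orientation: [-0.047, 0.999, 0.0, 0.001]
contact_force: [0.6, -1.1, 6.1]
opening: 0.0497
```

```bash
python3 -c "
from h import *
cmd([.4960,.2089,.036],95.4)"
```

```text
clock 14.55 pos [0.4966 0.2091 0.0413] jawyaw 95.35881235565627 F [ 0.6074 -1.1116  6.113 ] M [-0.2364 -0.0439 -0.0378] open 0.04973521024708923 tilt [ 0.0016  0.0007 -1.    ]
shift [ 0.0012 -0.0004  0.0106] roll -0.0013729214781245485
```

Call:
{"name": "play_rows", "arguments": {
  "rows": [0,0,-0.006,0,45,0,0,-0.006,0,75,0,0,-0.006,0,75,0,0,-0.006,0,75,0,0,-0.006,0,75,0,0,-0.06,0,75,0,0,-0.14,0,75,0,0,-0.22,0,75,0,0,-0.25,0,75,0,0,-0.25,0,75]
}}

```text
clock: 15.38
position: [0.4981, 0.2102, 0.1695]
orientation: [-0.047, 0.999, 0.002, 0.003]
contact_force: [0.3, 0.5, 0.4]
opening: 0.0644
```

Call:
{"name": "play_rows", "arguments": {
  "rows": [-0.1,-0.4,0,0,75,-0.1,-0.4,0,0,75,-0.1,-0.4,0,0,75,-0.1,-0.4,0,0,75,-0.1,-0.4,0,0,75,-0.1,-0.4,0,0,75,-0.1,-0.4,0,0,75]
}}

```text
clock: 15.97
position: [0.5639, 0.0113, 0.164]
orientation: [-0.044, 0.999, -0.001, -0.001]
contact_force: [-0.7, 0.8, 0.3]
opening: 0.0641
```

```bash
python3 -c "
from h import *
cmd([.4960,.2089,.2],95.4)
a=save('scene','s16.png');b=save('top','t16.png')
c=lambda im,x,y,r:cv2.resize(im[y-r:y+r,x-r:x+r,::-1],(400,400),interpolation=cv2.INTER_CUBIC)
cv2.imwrite('pics/c16.png',np.hstack([c(b,276,266,32),c(a,312,250,42)]))
"
```

```text
clock 15.9667 pos [0.5639 0.0113 0.164 ] jawyaw 95.04817542843263 F [-0.7126  0.754   0.3055] M [0.0619 0.0593 0.0538] open 0.06410482186028471 tilt [-0.002  -0.0013 -1.    ]
shift [ 0.1006  0.4055 -0.0723] roll -0.011727485718912571
```

View pics/c16.png

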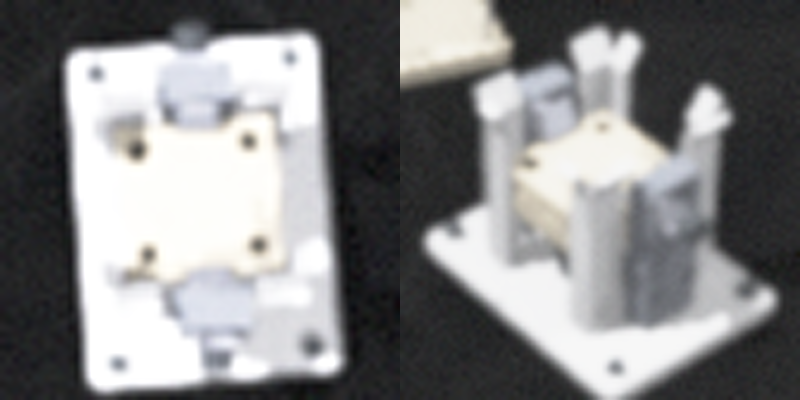

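View pics/t16.png

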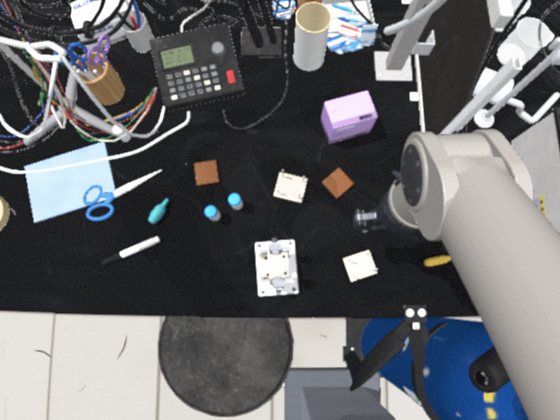

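Call:
{"name": "play_rows", "arguments": {
  "rows": [0,0,0,0,75,0,0,0,0,75,0,0,0,0,75,0,0,0,0,75]
}}

```text
clock: 16.4
position: [0.5641, 0.0155, 0.1652]
orientation: [-0.048, 0.999, 0.0, -0.0]
contact_force: [1.3, 0.3, 0.2]
opening: 0.0638
```

```bash
python3 -c "
from h import *
print(arm.sense()['clock'],arm.sense()['contact_force'],arm.job_done())"
```

```text
the job is handed in; nothing more can be done
16.4 [1.2839 0.319  0.2342] None
```

Both flat plates are loaded in the stacker and held by its catches, and the job was handed in at 16.4 s. I gripped each plate by its 50 mm sides and pushed it about 10 mm below the catches. Then I eased it back up, released it and moved the arm clear.

**Final pictures:** Both catch noses lie over the top plate, and it sits level. Its far corner is within a fraction of a pixel of where plate 1's was when held alone. The pinned plates, vials and brown look-alikes show no visible shift from the first top view.

**What disagreed:**
- **Heights:** the two-view triangulation read about 1–3 mm high on the plates and about 4 mm on the foot.
- **Scene camera:** on its own it put the stacker about 3 mm from where the top camera did. I went with the top camera, and the plates went in without side force.
- **Second push:** the force rose to 15 N at the bottom, above the stated 4–12 N. This was most likely the follower reaching its stop, and it fell back to 6 N as I eased up.

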